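# Find the tired contact spring

### The job

Three clamped contact springs stand in a row on the worktop and one of them has gone soft. Going from your left to your right, press the free tip of each leaf straight down until it rests on its stop, hold it there for half a second and let it up again, never loading a leaf with more than 25 N. Then lift the block with the softest spring by its clamp and set it down flat on its base in the grey tray; leave the other two blocks standing where they are and the things around them alone.

Things in the scene. Friction and masses are not known exactly. Their poses are not given: they have to be found in the camera images.
- block_a: loose steel block, about 0.35 to 0.65 kg; base 44 wide (x) x 130 long (y) x 10 mm high, origin at the centre of its underside, z up. At its -y end a clamp tower, 36 x 36 mm, centred at x 0, y -42 mm, z 10 to 48 mm (screw heads to 52): grasp it there, 36 mm across x; centre of mass near y -30 mm. A flat steel leaf runs from the tower along +y
- block_b: block of the same look, size and frame as block_a. The three differ only in the stiffness of their leaves; which block stands where in the row is drawn anew each time
- block_c: block of the same look, size and frame as block_a. On all three the leaf is 16 mm wide, 2 mm thick, at z 34 mm, clamped to y -26 mm and free from there to y 58 mm, with a stop screw under its tip
- stud_a (a point): centre of the top face of the brass contact stud (12 mm across) on the free tip of this block's leaf, the point to press; at rest x 0, y 50, z 38 mm in its block's frame; it goes down 10 mm to the stop
- leaf_a (a joint): bend of the leaf, rad: 0 at rest, 0.132 at its stop (counts as there from 0.119); springs back when let go. It pushes back in proportion to its bend: at the tip just before the stop a sound leaf gives about 9 to 12 N, the soft one half of that or less. At the stop the force climbs steeply
- stud_b (a point): the same point on this block's leaf as stud_a on block_a's
- leaf_b (a joint): the same as leaf_a, for this block's leaf
- stud_c (a point): the same point on this block's leaf as stud_a on block_a's
- leaf_c (a joint): the same as leaf_a, for this block's leaf
- tray: open grey sheet-metal tray fixed to the worktop, 150 (x) x 200 (y) x 28 mm high with a 6 mm rolled rim, walls 4 mm, origin at the centre of its underside. It lies to the left of the row of blocks and nearer the robot; a two-wheeled polisher stands between the robot and the blocks, so carry the block over with its underside 280 mm or more above the worktop
- tray_floor (a point): centre of the tray's inner floor, 4 mm above the worktop; inner floor 142 (x) x 192 (y) mm
- nut: loose hexagon nut 24 x 27 x 13 mm lying behind the blocks, to be left alone
- compound_bar: loose bar of polishing compound 35 x 111 x 34 mm lying behind the blocks, to be left alone
- tape_measure: loose tape measure 64 x 77 x 35 mm lying to the right of the blocks, to be left alone

How it is judged:
On the way, in this order (a step that is already met when the one before it is completed fails the run):
1. the left spring is pressed to its stop and held for a moment, its block standing on the worktop (((world y of block_a above 0.1 m and value of joint leaf_a above 0.119 rad and height (world z) of block_a below 0.004 m) or (world y of block_b above 0.1 m and value of joint leaf_b above 0.119 rad and height (world z) of block_b below 0.004 m) or (world y of block_c above 0.1 m and value of joint leaf_c above 0.119 rad and height (world z) of block_c below 0.004 m))), for 0.3 s.
2. the middle spring is pressed to its stop and held for a moment, its block standing on the worktop (((world y of block_a between -0.1 and 0.1 m and value of joint leaf_a above 0.119 rad and height (world z) of block_a below 0.004 m) or (world y of block_b between -0.1 and 0.1 m and value of joint leaf_b above 0.119 rad and height (world z) of block_b below 0.004 m) or (world y of block_c between -0.1 and 0.1 m and value of joint leaf_c above 0.119 rad and height (world z) of block_c below 0.004 m))), for 0.3 s.
3. the right spring is pressed to its stop and held for a moment, its block standing on the worktop (((world y of block_a below -0.1 m and value of joint leaf_a above 0.119 rad and height (world z) of block_a below 0.004 m) or (world y of block_b below -0.1 m and value of joint leaf_b above 0.119 rad and height (world z) of block_b below 0.004 m) or (world y of block_c below -0.1 m and value of joint leaf_c above 0.119 rad and height (world z) of block_c below 0.004 m))), for 0.3 s.
At the end, for the whole second after the job is handed in: The block with the softest leaf lies wholly in the tray, flat on its floor (within 3 mm of it and 3 degrees of level), at rest; the other two blocks stand upright within 30 mm of where they stood; all three leaves are free (x of block_b in the frame of tray_floor between -0.06 and 0.06 m and y of block_b in the frame of tray_floor between -0.08 and 0.08 m and z of block_b in the frame of tray_floor below 0.003 m and angle between each of block_b, block_a, block_c's own z axis and vertical below 0.06 rad and linear speed of each of block_b, block_a, block_c below 0.01 m/s and distance of each of block_a, block_c from where it was at the start of the episode below 0.03 m and value of joint each of leaf_a, leaf_b, leaf_c below 0.03 rad); the robot touches nothing.
It fails at once if a leaf is loaded with more than 25 N (contact force between any of leaf_a, leaf_b, leaf_c and anything else above 25 N).
It fails at once if a block whose leaf is sound is lifted off the worktop (height (world z) of any of block_a, block_c above 0.02 m).
It fails at once if the nut, the compound bar or the tape measure is shifted by more than 20 mm (distance of any of nut, compound_bar, tape_measure from where it was at the start of the episode above 0.02 m).
It also fails if it takes over 67 s, if anything falls off the work surface, if the arm or the gripper's body presses on something with over 40 N, if the wrist force passes 120 N, or if a joint passes its speed limit or range.

### The arm

A 6-joint arm with a two-finger parallel gripper is mounted at the origin on a cart in front of the work surface, level with it; the furniture and walls round the work are solid. World frame = base frame: x ahead of the robot, y to its left, z up, the work surface at z = 0. Lengths are in m, angles in rad, forces in N, time in s.
With the tool pointing down it reaches from about 0.425 to 0.95 m from the base axis. Payload 14.7 kg.
Tool frame: the origin (TCP) lies on the centre line of the jaws, within the pads' length; the fingertips stand tip_extent ahead of it and the grasp point (between the pads) is the TCP (tip_extent is the distance from the TCP to the fingertips, in m); z points along the fingers, y is the line along which they close (so a half turn about z gives the same grasp; the last joint's range is limited). The gripper opens to 85 mm and grips with 20 to 120 N. Pads are 22 mm wide; open, the fingers measure 114 mm over their backs; the gripper's body (76 mm by 85 mm) begins 54 mm behind the grasp point. The pads swing forward as they close: fully open they stand 13 mm farther back than shut.
Start: joints at [1.272, 0.48, 1.596, -0, 1.065, -0.047], TCP at [0.162, 0.63, 0.25] pointing down, gripper open.
Joint ranges: [-2.75, 2.75], [-0.82, 2.05], [0.23, 2.67], [-1.56, 4.7], [0.09, 2.69], [-2.92, 2.92]. Speed limits (rad/s): [1.89, 1.89, 2.39, 3.01, 3.01, 3.01].

### API

Orientations are given as a unit quaternion [x, y, z, w].
In Python, from bench import * gives the robot as it stands.
- The arm moves only by the tool apply_moves, never from a script. Its argument "rows" is a list of rows, each an object with "delta_rot": the turn, a rotation vector about the tool's x, y, z in rad, a list of three; "dp": the shift along the tool's x, y, z in mm, a list of three; "fingers": the gripper command: -1 is shut, 1 is fully open, values between are in proportion. In form: [{"delta_rot": [wx, wy, wz], "dp": [x, y, z], "fingers": fingers}, ...]. A call has 1 to 5 rows; each row is the pose to reach, as a shift and turn from the pose commanded when the call began, along the tool's axes at that moment; what a row does not reach only later rows make up. A row lasts 1/10 s, in which the tool goes at most 50 mm and 8.59 degrees, less where a joint would pass 70% of its speed; a pose out of reach is approached as far as the arm can. A call with a gripper value outside its range is refused whole. The fingers move at their own pace and stop on an object; the grip force is fixed at half the most. Time passes only in rows, so rows that repeat a pose let the fingers close. It gives the time, the measured TCP pose, the force, the opening and the grip force at its end, in the units of the state.
- sense(): the state, without advancing time (a new reading comes with each control period).
- capture(name): name is "scene" or "top" or "wrist"; returns a dict with "frame" (480x640x3 uint8, blue, green, red), "depth" (480x640 float32, m along the optical axis (not along the pixel's ray), 0 where there is no reading), "intrinsics" (3x3 intrinsics, pixels), "dist_coeffs" ([k1, k2, p1, p2, k3] as OpenCV has them; the pictures are not rectified), "view" (4x4, takes a point from world to camera coordinates). Camera axes: x right, y up, looking along -z (the intrinsics and any distortion apply to the point x, -y, -z); pixel columns grow to the right and rows downward; lengths in m; the calibration is good to about 2 mm. A picture is of the moment at which its call begins.
- hand_in(): hands the job in; it is judged then, once.
The state is a dict: "clock": time; "joints": joint angles; "joint_velocities": joint speeds; "effort": joint torques, N m; "tcp_pos": TCP position; "tcp_rot": TCP orientation; "force": force on the tool from outside, world axes, zero at the start; "torque": the same for the moment, N m; "width": opening from 0.0 (shut) to 1.0 (fully open); "grip_force": force on a finger pad.
Only numpy, scipy, OpenCV 4.12 (cv2) and the standard library are available. Lean on these libraries where they do the work, as an engineer would, in place of code of your own. Each camera call takes 0.05 s, during which the arm holds its last target. There are 200 camera calls.

## Working session

There is one attempt and no reset: what is moved stays moved. The work goes in short steps, Python scripts to look and compute and a tool call to move; the robot and the scene stay as the last step left them, time stands still between calls to the robot, and variables do not carry over. Pictures are saved under pics/ and viewed, at most 10 in all, crops included, and the job is handed in when it is done.

Besides the shell and the picture viewer there is one more tool, called after "Emit:" in YAML: its name, and indented under it one key for each argument. apply_moves: Moves the arm, as the interface text tells. Its arguments: {"type":"object","properties":{"rows":{"type":"array"}},"required":["rows"]}

```bash
ls; mkdir -p pics; python3 - <<'E'
from bench import *
import numpy as np,cv2
s=sense(); print(s)
for n in("scene","top"):
    c=capture(n); np.savez(f"{n}0.npz",**c); print(n,c["intrinsics"].tolist(),c["dist_coeffs"],np.round(c["view"],3).tolist())
    cv2.imwrite(f"pics/{n}0.png",c["frame"])
try:
    import bench; print([x for x in dir(bench) if x[0]!='_'])
except Exception as e: print(e)
E
```

```text
pics
{'clock': 0.0, 'joints': array([ 1.27240554e+00,  4.80806780e-01,  1.59687830e+00, -3.31703429e-05,
        1.06504399e+00, -4.65906489e-02]), 'joint_velocities': array([-0.00056285, -0.00028429,  0.00012635,  0.0013821 ,  0.00091512,
       -0.00110189]), 'effort': array([ 5.37051543e-03, -9.50645542e+01, -4.30190849e+01,  3.36453277e-04,
        1.22173311e-02,  3.83146016e-06]), 'tcp_pos': array([0.1618201 , 0.62915029, 0.24968697]), 'tcp_rot': array([ 1.25559727e-01,  9.92085899e-01, -5.62263806e-04, -8.32359512e-05]), 'force': array([0.26033245, 0.05212234, 0.06342714]), 'torque': array([-0.02376862,  0.00619768,  0.04575201]), 'grip_force': 0.0, 'width': 0.9966755546565248}
scene [[478.67789455081714, 0.0, 319.9902062148414], [0.0, 478.67789455081714, 243.01984019218426], [0.0, 0.0, 1.0]] [-0.09694323  0.          0.          0.          0.        ] [[0.769, -0.639, 0.008, -0.452], [0.482, 0.588, 0.65, -0.338], [-0.42, -0.496, 0.76, -1.11], [0.0, 0.0, 0.0, 1.0]]
top [[491.31973099524475, 0.0, 317.7886879714413], [0.0, 491.31973099524475, 246.31902715166677], [0.0, 0.0, 1.0]] [0.01487556 0.         0.         0.         0.        ] [[-0.023, -0.999, -0.031, 0.045], [0.98, -0.029, 0.196, -0.624], [-0.197, -0.026, 0.98, -1.324], [0.0, 0.0, 0.0, 1.0]]
['IKError', 'capture', 'hand_in', 'sense', 'tip_extent']
```

View pics/top0.png

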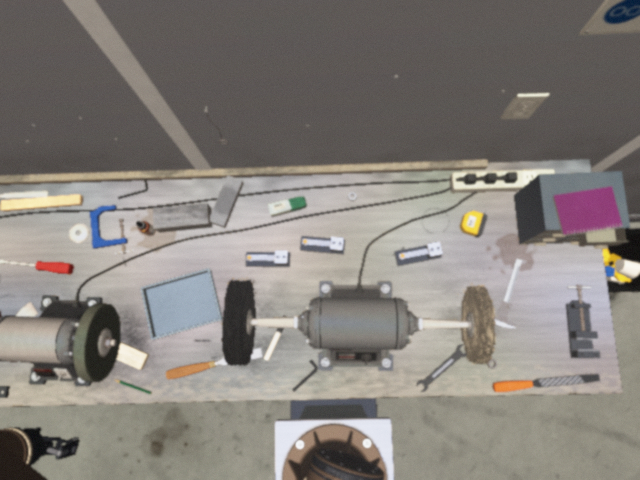

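View pics/scene0.png

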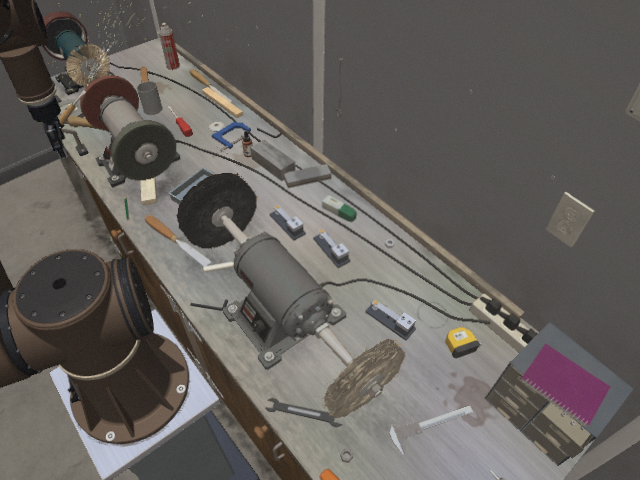

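The top view shows the three blocks at about (268,258), (322,244) and (418,253), with towers at their right ends (world -y). The tray is at (183,303), and the polisher stands in front of the blocks. The scene view shows the same layout, with the brass studs on the left-rear ends.

```bash
cat > h.py <<'E'
import numpy as np,cv2
def load(f): return dict(np.load(f))
def rays(c,uv):
    p=cv2.undistortPoints(np.float64(uv).reshape(-1,1,2),c["intrinsics"],c["dist_coeffs"]).reshape(-1,2)
    d=np.c_[p[:,0],-p[:,1],-np.ones(len(p))]; R=c["view"][:3,:3]
    return -R.T@c["view"][:3,3], d@R       # origin, world dirs (unit depth)
def onplane(c,uv,z):
    o,d=rays(c,uv); return o+d*((z-o[2])/d[:,2])[:,None]
def cloud(c):
    v,u=np.mgrid[0:480,0:640]; o,d=rays(c,np.c_[u.ravel(),v.ravel()])
    return (o+d*c["depth"].reshape(-1,1)).reshape(480,640,3)
E
python3 - <<'E'
from h import *
from bench import *
print("tip",tip_extent if not callable(tip_extent) else tip_extent())
c=load("top0.npz");P=cloud(c); z=P[...,2]; ok=c["depth"]>0
for n,(u,v) in dict(b1=(268,258),b2=(322,244),b3=(418,253),tray=(183,303),wheelL=(240,320),motor=(360,320),wheelR=(478,320),table=(300,275)).items(): print(n,np.round(P[v,u],3))
m=ok&(P[...,0]>.25)&(P[...,0]<.6)&(P[...,1]<.3)&(P[...,1]>-.45); print("polisher max z",P[m][:,2].max(), "x range z>0.08",P[m&(z>.08)][:,0].min(),P[m&(z>.08)][:,0].max())
for (u0,u1,v0,v1) in((240,297,245,270),(295,350,230,256),(390,447,240,268)):
    mm=np.zeros_like(ok);mm[v0:v1,u0:u1]=1
    for lo,hi in((.005,.02),(.028,.042),(.042,.06)):
        k=mm&ok&(z>lo)&(z<hi); q=P[k]
        if len(q)>5:
            r=cv2.minAreaRect((q[:,:2]*1000).astype(np.float32)); print(lo,hi,len(q),np.round(r[0],1),np.round(r[1],1),round(r[2],1),'med z',np.median(q[:,2]).round(4))
    a=c["frame"][v0:v1,u0:u1]
img=cv2.resize(c["frame"][225:275,235:455],(0,0),fx=3.6,fy=3.6,interpolation=cv2.INTER_CUBIC)
s=load("scene0.npz")["frame"][195:345,260:430]; s=cv2.resize(s,(0,0),fx=2.7,fy=2.7,interpolation=cv2.INTER_CUBIC)
o=np.zeros((img.shape[0]+s.shape[0],max(img.shape[1],s.shape[1]),3),np.uint8);o[:img.shape[0],:img.shape[1]]=img;o[img.shape[0]:,:s.shape[1]]=s
print(o.shape);cv2.imwrite("pics/crop.png",o)
E
```

```text
tip 0.019
b1 [0.601 0.173 0.032]
b2 [0.638 0.017 0.029]
b3 [ 0.602 -0.256  0.037]
tray [0.48  0.424 0.006]
wheelL [0.416 0.216 0.229]
motor [ 0.41  -0.074  0.199]
wheelR [ 0.403 -0.361  0.2  ]
table [0.553 0.084 0.001]
polisher max z 0.2504195445447521 x range z>0.08 0.29328665533388004 0.5374611741995201
0.005 0.02 322 [608.7 180. ] [158.2  71.5] 88.3 med z 0.01
0.028 0.042 176 [596.7 176.8] [ 34.5 118.6] 2.9 med z 0.0347
0.042 0.06 164 [601.7 174.4] [110.2  35.1] 87.8 med z 0.048
0.005 0.02 351 [647.4  19. ] [155.8  74.8] 88.3 med z 0.0097
0.028 0.042 166 [634.9  18. ] [115.5  31. ] 85.4 med z 0.035
0.042 0.06 153 [636.8 -12.2] [58.6 37. ] 83.7 med z 0.0481
0.005 0.02 370 [ 606.4 -265.2] [154.   80.3] 87.6 med z 0.0095
0.028 0.042 181 [ 607.2 -259.5] [ 34.5 116.5] 1.5 med z 0.0348
0.042 0.06 162 [ 604.7 -262.4] [ 36.1 113.1] 9.8 med z 0.0478
(585, 792, 3)
```

View pics/crop.png

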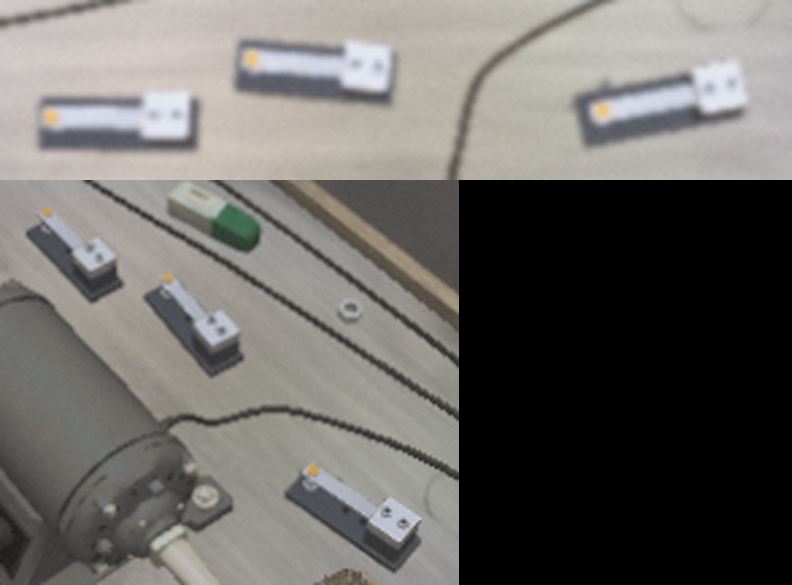

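The crop shows brass studs at the left ends and white towers at the right ends of all three blocks. Blocks 1 and 2 are nearly parallel to world y, and block 3 is yawed by about 10°.

```bash
python3 - <<'E'
from h import *
T=load("top0.npz");S=load("scene0.npz")
B={1:((240,297,245,270),(262,325,195,312)),2:((295,350,230,256),(0,0,0,0)),3:((390,447,240,268),0)}
def blobs(c,mask,amin):
    n,l,st,ce=cv2.connectedComponentsWithStats(mask.astype(np.uint8)); return [(ce[i],st[i,4],l==i) for i in range(1,n) if st[i,4]>=amin]
def stud(c,r):
    u0,u1,v0,v1=r;h=cv2.cvtColor(c["frame"],cv2.COLOR_BGR2HSV).astype(int); m=np.zeros((480,640),bool)
    m[v0:v1,u0:u1]=((h[...,0]>10)&(h[...,0]<28)&(h[...,1]>85)&(h[...,2]>130))[v0:v1,u0:u1]
    return blobs(c,m,4)
def tri(uv1,uv2):
    o1,d1=rays(T,[uv1]);o2,d2=rays(S,[uv2]);A=np.c_[d1[0],-d2[0]];t=np.linalg.lstsq(A,o2-o1,rcond=None)[0]
    a,b=o1+d1[0]*t[0],o2+d2[0]*t[1];return (a+b)/2,np.linalg.norm(a-b)
ss=sorted([b for b in stud(S,(260,430,200,380))],key=lambda b:b[0][0])
print([(b[0].round(1),b[1]) for b in ss])
P=cloud(T)
for i,(r,_) in B.items():
    b=max(stud(T,r),key=lambda b:b[1]); t=onplane(T,[b[0]],.038)[0]
    print(i,"stud top",b[0].round(1),b[1],t.round(4))
    for q in ss:
        p,e=tri(b[0],q[0])
        if e<.02 and abs(p[2]-.038)<.02: print("  tri",p.round(4),round(e,4), "scene plane",onplane(S,[q[0]],.038)[0].round(4))
    u0,u1,v0,v1=r; f=T["frame"].astype(int); base=np.zeros((480,640),bool)
    # dark base+block: footprints via gray mask
    m=np.zeros((480,640),np.uint8);m[v0:v1,u0:u1]=(f.min(2)>185)[v0:v1,u0:u1]; 
    z=P[...,2]; tw=[b for b in blobs(T,(m>0)&(z>.03),20)]
    for q in tw: 
        uv=np.argwhere(q[2])[:,::-1]; w=onplane(T,uv,.048); print("  white",len(uv),w[:,:2].min(0).round(3),w[:,:2].max(0).round(3))
    d=np.zeros((480,640),bool); d[v0:v1,u0:u1]=(f.max(2)<120)[v0:v1,u0:u1]
    bb=max(blobs(T,d,20),key=lambda b:b[1]); w=onplane(T,np.argwhere(bb[2])[:,::-1],.010)[:,:2]*1000
    rr=cv2.minAreaRect(w.astype(np.float32)); print("  base",np.round(rr[0],1),np.round(rr[1],1),round(rr[2],1))
m=np.zeros((480,640),np.uint8);f=T["frame"].astype(int)
m[260:350,130:235]=((f[...,0]-f[...,2]>12)&(P[...,2]<.05))[260:350,130:235]
b=max(blobs(T,cv2.morphologyEx(m,cv2.MORPH_OPEN,np.ones((3,3))),200),key=lambda b:b[1]);w=onplane(T,np.argwhere(b[2])[:,::-1],.028)[:,:2]*1000
print("tray",b[1],b[0],cv2.minAreaRect(w.astype(np.float32)))
E
```

```text
[(array([277. , 206.5]), np.int32(6)), (array([321.9, 230.9]), np.int32(8)), (array([375.6, 302.1]), np.int32(11))]
1 stud top [248.8 257.2] 6 [0.6037 0.2279 0.038 ]
  tri [0.6056 0.2278 0.0346] 0.0029 scene plane [0.605  0.2244 0.038 ]
  white 254 [0.585 0.117] [0.618 0.22 ]
  base [590.  179.4] [123.2  11.8] 88.4
2 stud top [304.5 241. ] 6 [0.6464 0.0671 0.038 ]
  tri [0.6488 0.0668 0.0319] 0.0025 scene plane [0.6464 0.0621 0.038 ]
  white 243 [ 0.618 -0.041] [0.654 0.062]
  base [627.1  19.2] [121.5  14.6] 82.7
3 stud top [402. 255.] 5 [ 0.5974 -0.2099  0.038 ]
  tri [ 0.5989 -0.211   0.0314] 0.0006 scene plane [ 0.5956 -0.2139  0.038 ]
  white 256 [ 0.587 -0.318] [ 0.63  -0.205]
  base [ 603.7 -257.7] [ 40.8 126.4] 9.5
tray 3356 [182.52860548 304.12008343] ((476.7418518066406, 418.1507568359375), (144.85760498046875, 192.24859619140625), 14.412673950195312)
```

Emit:
apply_moves:
  rows:
    - {"delta_rot": [0, 0, 0], "dp": [0, 0, -50], "fingers": -1}
    - {"delta_rot": [0, 0, 0.14], "dp": [0, 0, -100], "fingers": -1}
    - {"delta_rot": [0, 0, 0.28], "dp": [-40, -20, -100], "fingers": -1}
    - {"delta_rot": [0, 0, 0.42], "dp": [-80, -40, -100], "fingers": -1}
    - {"delta_rot": [0, 0, 0.56], "dp": [-120, -60, -100], "fingers": -1}

```text
clock: 0.6
tcp_pos: [0.2638, 0.5404, 0.3503]
tcp_rot: [0.397, 0.918, 0.0, 0.0]
force: [0.3, 0.3, 0.2]
width: 0.142
grip_force: 0.0
```

```bash
cat > go.py <<'E'
import sys,numpy as np
from bench import *
from scipy.spatial.transform import Rotation as R
def go(x,y,z,ang):  # tool down, tool y axis at world angle ang (rad)
    s=sense();r=R.from_quat(s["tcp_rot"]);d=np.array([x,y,z])-s["tcp_pos"]
    t=R.from_matrix(np.array([[np.sin(ang),np.cos(ang),0],[-np.cos(ang),np.sin(ang),0],[0,0,-1]]).reshape(3,3))
    print("clock",round(s["clock"],2),"pos",s["tcp_pos"].round(4),"F",s["force"].round(1),"dp",(r.inv().apply(d)*1000).round(1),"rot",(r.inv()*t).as_rotvec().round(3),"w",round(s["width"],3))
if __name__=="__main__": go(*map(float,sys.argv[1:]))
E
python3 go.py .604 .227 .35 0
```

```text
Traceback (most recent call last):
  File "go.py", line 8, in <module>
    if __name__=="__main__": go(*map(float,sys.argv[1:]))
                             ~~^^^^^^^^^^^^^^^^^^^^^^^^^^
  File "go.py", line 6, in go
    t=R.from_matrix(np.array([[np.sin(ang),np.cos(ang),0],[-np.cos(ang),np.sin(ang),0],[0,0,-1]]).reshape(3,3))
  File "scipy/spatial/transform/_rotation.pyx", line 1143, in scipy.spatial.transform._rotation.Rotation.from_matrix
ValueError: Non-positive determinant (left-handed or null coordinate frame) in rotation matrix 0: [[ 0.  1.  0.]
 [-1.  0.  0.]
 [ 0.  0. -1.]].
```

```bash
sed -i 's/\[\[np.sin(ang),np.cos(ang),0\],\[-np.cos(ang),np.sin(ang),0\]/[[-np.sin(ang),np.cos(ang),0],[np.cos(ang),np.sin(ang),0]/' go.py
python3 go.py .604 .227 .35 0
```

```text
clock 0.6 pos [0.2638 0.5404 0.3503] F [0.3 0.3 0.2] dp [-4.613e+02  3.330e+01  4.000e-01] rot [ 0.    -0.     0.754] w 0.142
```

Emit:
apply_moves:
  rows:
    - {"delta_rot": [0, 0, 0.14], "dp": [-46, 3, 0], "fingers": -1}
    - {"delta_rot": [0, 0, 0.28], "dp": [-92, 6, 0], "fingers": -1}
    - {"delta_rot": [0, 0, 0.42], "dp": [-138, 9, 0], "fingers": -1}
    - {"delta_rot": [0, 0, 0.56], "dp": [-184, 12, 0], "fingers": -1}
    - {"delta_rot": [0, 0, 0.7], "dp": [-230, 16, 0], "fingers": -1}

```text
clock: 1.1
tcp_pos: [0.434, 0.384, 0.3501]
tcp_rot: [0.688, 0.726, -0.0, -0.0]
force: [0.8, 0.2, -0.8]
width: -0.0
grip_force: 0.0
```

```bash
python3 go.py .604 .227 .30 0
```

```text
clock 1.1 pos [0.434  0.384  0.3501] F [ 0.8  0.2 -0.8] dp [-165.8  161.4   50.1] rot [-0.     0.     0.053] w -0.0
```

Emit:
apply_moves:
  rows:
    - {"delta_rot": [0, 0, 0.053], "dp": [-35, 34, 0], "fingers": -1}
    - {"delta_rot": [0, 0, 0.053], "dp": [-70, 68, 0], "fingers": -1}
    - {"delta_rot": [0, 0, 0.053], "dp": [-105, 102, 0], "fingers": -1}
    - {"delta_rot": [0, 0, 0.053], "dp": [-140, 136, 20], "fingers": -1}
    - {"delta_rot": [0, 0, 0.053], "dp": [-166, 161, 50], "fingers": -1}

```text
clock: 1.6
tcp_pos: [0.6062, 0.2277, 0.3012]
tcp_rot: [0.705, 0.709, 0.002, 0.001]
force: [0.3, 1.1, 0.3]
width: 0.002
grip_force: 0.0
```

Emit:
apply_moves:
  rows:
    - {"delta_rot": [0, 0, 0], "dp": [0, 0, 40], "fingers": -1}
    - {"delta_rot": [0, 0, 0], "dp": [0, 0, 80], "fingers": -1}
    - {"delta_rot": [0, 0, 0], "dp": [0, 0, 80], "fingers": -1}
    - {"delta_rot": [0, 0, 0], "dp": [0, 0, 80], "fingers": -1}

```text
clock: 2.0
tcp_pos: [0.6035, 0.2295, 0.2206]
tcp_rot: [0.705, 0.709, -0.001, -0.0]
force: [0.6, 0.8, 0.1]
width: 0.003
grip_force: 0.0
```

```bash
python3 - <<'E'
from bench import *
import numpy as np,cv2
c=capture("wrist"); np.savez("w1.npz",**c); cv2.imwrite("pics/w1.png",c["frame"])
from go import go
go(.604,.227,.07,0)
V=c["view"];print("cam pos",(-V[:3,:3].T@V[:3,3]).round(3))
E
```

```text
clock 2.05 pos [0.6042 0.2299 0.222 ] F [-0.1  0.   0.7] dp [ -3.   -0.5 152. ] rot [ 0.001 -0.     0.006] w 0.002
cam pos [0.603 0.308 0.345]
```

View pics/w1.png

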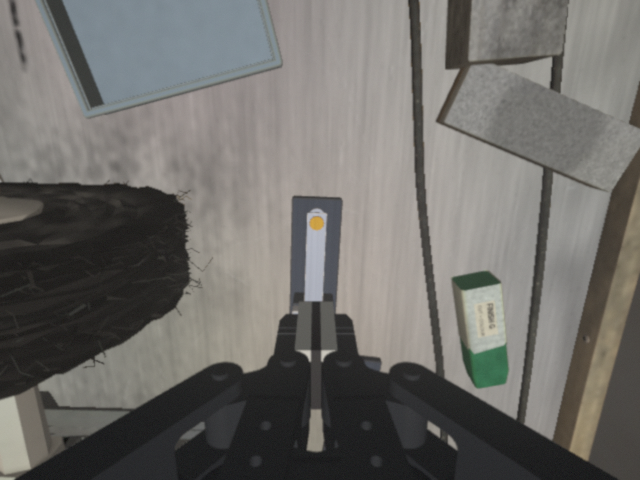

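The wrist view shows stud 1 at (316,223), the base's far edge at (293..341,197), the leaf running straight down the image, and the wheel well to the left.

```bash
cat > st.py <<'E'
from h import *
def studs(c,z=.038):
    h=cv2.cvtColor(c["frame"],cv2.COLOR_BGR2HSV).astype(int)
    m=((h[...,0]>12)&(h[...,0]<28)&(h[...,1]>140)&(h[...,2]>150)).astype(np.uint8)
    n,l,s,ce=cv2.connectedComponentsWithStats(m)
    for i in range(1,n):
        if s[i,4]>60: print("stud",ce[i].round(1),s[i,2:],onplane(c,[ce[i]],z)[0].round(4))
def base(c,box,z=.010):
    u0,u1,v0,v1=box;f=c["frame"].astype(int);m=np.zeros((480,640),np.uint8)
    m[v0:v1,u0:u1]=((f.max(2)<115)&(f[...,0]-f[...,2]>6))[v0:v1,u0:u1]
    n,l,s,ce=cv2.connectedComponentsWithStats(m)
    P=onplane(c,np.argwhere(m>0)[:,::-1],z)[:,:2]*1000
    # left/right edges per row -> centre line
    rows=[];
    for v in range(v0,v1):
        u=np.flatnonzero(m[v])
        if len(u)>6: a=onplane(c,[[u.min(),v],[u.max(),v]],z)[:,:2]*1000; rows.append(np.r_[a.mean(0),abs(a[1,0]-a[0,0])])
    r=np.array(rows); w=np.median(r[:,2]); r=r[abs(r[:,2]-w)<2]; k=np.polyfit(r[:,1],r[:,0],1)
    print("base width",w.round(1),"n",len(r),"ymax",P[:,1].max().round(1),"axis x=%.1f at y=%.1f slope %.4f"%(r[:,0].mean(),r[:,1].mean(),k[0]))
E
python3 - <<'E'
from st import *
c=load("w1.npz"); studs(c); base(c,(275,360,190,300)); print(onplane(c,[[282,62],[87,116]],.028).round(3))
E
```

```text
stud [316.3 222.7] [ 12  12 120] [0.6038 0.2253 0.038 ]
base width 39.8 n 93 ymax 238.8 axis x=602.7 at y=194.7 slope 0.0334
[[0.578 0.344 0.028]
 [0.429 0.305 0.028]]
```

Emit:
apply_moves:
  rows:
    - {"delta_rot": [0, 0, 0], "dp": [-4, 0, 40], "fingers": -1}
    - {"delta_rot": [0, 0, 0], "dp": [-4, 0, 80], "fingers": -1}
    - {"delta_rot": [0, 0, 0], "dp": [-4, 0, 115], "fingers": -1}
    - {"delta_rot": [0, 0, 0], "dp": [-4, 0, 145], "fingers": -1}
    - {"delta_rot": [0, 0, 0], "dp": [-4, 0, 145], "fingers": -1}

```text
clock: 2.55
tcp_pos: [0.6028, 0.2255, 0.0741]
tcp_rot: [0.705, 0.709, -0.001, -0.001]
force: [0.2, -0.6, 0.7]
width: 0.002
grip_force: 0.0
```

Emit:
apply_moves:
  rows:
    - {"delta_rot": [0, 0, 0], "dp": [0, 0, 2], "fingers": -1}
    - {"delta_rot": [0, 0, 0], "dp": [0, 0, 4], "fingers": -1}
    - {"delta_rot": [0, 0, 0], "dp": [0, 0, 6], "fingers": -1}
    - {"delta_rot": [0, 0, 0], "dp": [0, 0, 8], "fingers": -1}
    - {"delta_rot": [0, 0, 0], "dp": [0, 0, 8], "fingers": -1}

```text
clock: 3.05
tcp_pos: [0.6038, 0.2255, 0.0677]
tcp_rot: [0.705, 0.709, 0.0, 0.0]
force: [0.7, -0.7, 0.3]
width: 0.004
grip_force: 0.0
```

```bash
python3 - <<'E'
from bench import *
import numpy as np,cv2
c=capture("wrist"); np.savez("w2.npz",**c); cv2.imwrite("pics/w2.png",c["frame"])
from go import go
go(.604,.2255,.057,0)
E
```

```text
clock 3.1 pos [0.6038 0.2255 0.0677] F [0.4 0.1 0.2] dp [ 0.   0.2 10.7] rot [ 0.    -0.     0.006] w 0.002
```

View pics/w2.png

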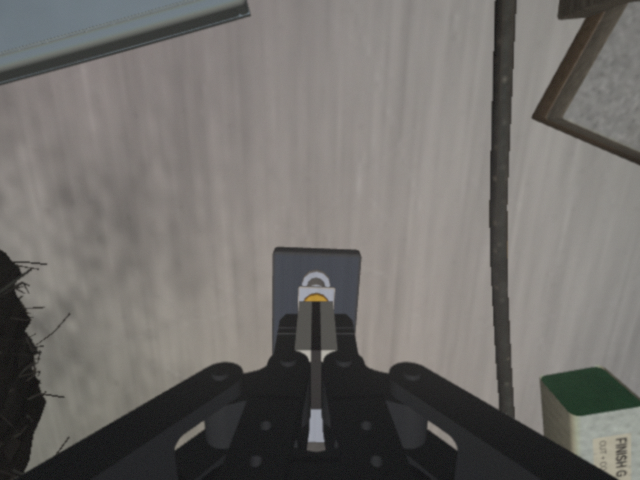

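The wrist view shows the shut fingers centred on the leaf, with their front edge at (316,302) over the brass stud. I'll press slowly.

Emit:
apply_moves:
  rows:
    - {"delta_rot": [0, 0, 0], "dp": [0, 0, 3], "fingers": -1}
    - {"delta_rot": [0, 0, 0], "dp": [0, 0, 6], "fingers": -1}
    - {"delta_rot": [0, 0, 0], "dp": [0, 0, 9], "fingers": -1}
    - {"delta_rot": [0, 0, 0], "dp": [0, 0, 9], "fingers": -1}

```text
clock: 3.5
tcp_pos: [0.6033, 0.2253, 0.0576]
tcp_rot: [0.705, 0.709, -0.0, -0.0]
force: [0.6, -0.0, 0.5]
width: 0.0
grip_force: 0.0
```

Emit:
apply_moves:
  rows:
    - {"delta_rot": [0, 0, 0], "dp": [0, 0, 1], "fingers": -1}
    - {"delta_rot": [0, 0, 0], "dp": [0, 0, 2], "fingers": -1}
    - {"delta_rot": [0, 0, 0], "dp": [0, 0, 3], "fingers": -1}
    - {"delta_rot": [0, 0, 0], "dp": [0, 0, 4], "fingers": -1}
    - {"delta_rot": [0, 0, 0], "dp": [0, 0, 4], "fingers": -1}

```text
clock: 4.0
tcp_pos: [0.6037, 0.2255, 0.0543]
tcp_rot: [0.705, 0.709, 0.0, 0.0]
force: [-0.8, 0.5, 2.3]
width: 0.001
grip_force: 1.4
```

Emit:
apply_moves:
  rows:
    - {"delta_rot": [0, 0, 0], "dp": [0, 0, 1], "fingers": -1}
    - {"delta_rot": [0, 0, 0], "dp": [0, 0, 2], "fingers": -1}
    - {"delta_rot": [0, 0, 0], "dp": [0, 0, 3], "fingers": -1}
    - {"delta_rot": [0, 0, 0], "dp": [0, 0, 3], "fingers": -1}

```text
clock: 4.4
tcp_pos: [0.6037, 0.2255, 0.0514]
tcp_rot: [0.705, 0.709, 0.0, 0.0]
force: [-0.8, 1.0, 6.6]
width: -0.0
grip_force: 3.0
```

Emit:
apply_moves:
  rows:
    - {"delta_rot": [0, 0, 0], "dp": [0, 0, 1], "fingers": -1}
    - {"delta_rot": [0, 0, 0], "dp": [0, 0, 2], "fingers": -1}
    - {"delta_rot": [0, 0, 0], "dp": [0, 0, 2.5], "fingers": -1}
    - {"delta_rot": [0, 0, 0], "dp": [0, 0, 3], "fingers": -1}
    - {"delta_rot": [0, 0, 0], "dp": [0, 0, 3], "fingers": -1}

```text
clock: 4.9
tcp_pos: [0.6038, 0.2254, 0.0486]
tcp_rot: [0.705, 0.709, 0.0, 0.0]
force: [-0.8, -0.8, 8.4]
width: 0.001
grip_force: 4.5
```

Emit:
apply_moves:
  rows:
    - {"delta_rot": [0, 0, 0], "dp": [0, 0, 0.5], "fingers": -1}
    - {"delta_rot": [0, 0, 0], "dp": [0, 0, 0.5], "fingers": -1}

```text
clock: 5.1
tcp_pos: [0.6038, 0.2254, 0.0481]
tcp_rot: [0.705, 0.709, 0.0, 0.0]
force: [-1.9, -0.8, 10.5]
width: 0.002
grip_force: 4.8
```

Emit:
apply_moves:
  rows:
    - {"delta_rot": [0, 0, 0], "dp": [0, 0, 0.3], "fingers": -1}
    - {"delta_rot": [0, 0, 0], "dp": [0, 0, 0.3], "fingers": -1}

```text
clock: 5.3
tcp_pos: [0.6038, 0.2254, 0.0479]
tcp_rot: [0.705, 0.709, 0.0, 0.0]
force: [-2.3, -1.1, 10.1]
width: 0.003
grip_force: 4.9
```

Emit:
apply_moves:
  rows:
    - {"delta_rot": [0, 0, 0], "dp": [0, 0, 0.4], "fingers": -1}
    - {"delta_rot": [0, 0, 0], "dp": [0, 0, 0.4], "fingers": -1}

```text
clock: 5.5
tcp_pos: [0.6038, 0.2254, 0.0475]
tcp_rot: [0.705, 0.709, 0.0, 0.0]
force: [-1.9, -1.7, 10.2]
width: -0.001
grip_force: 5.1
```

Emit:
apply_moves:
  rows:
    - {"delta_rot": [0, 0, 0], "dp": [0, 0, 0.3], "fingers": -1}
    - {"delta_rot": [0, 0, 0], "dp": [0, 0, 0.3], "fingers": -1}

```text
clock: 5.7
tcp_pos: [0.6038, 0.2253, 0.0472]
tcp_rot: [0.705, 0.709, 0.0, 0.0]
force: [-1.6, -1.3, 10.0]
width: 0.003
grip_force: 5.3
```

Emit:
apply_moves:
  rows:
    - {"delta_rot": [0, 0, 0], "dp": [0, 0, 0.3], "fingers": -1}
    - {"delta_rot": [0, 0, 0], "dp": [0, 0, 0.3], "fingers": -1}

```text
clock: 5.9
tcp_pos: [0.6039, 0.2253, 0.0471]
tcp_rot: [0.705, 0.709, 0.0, 0.0]
force: [-2.4, -1.5, 11.7]
width: -0.003
grip_force: 6.3
```

Emit:
apply_moves:
  rows:
    - {"delta_rot": [0, 0, 0], "dp": [0, 0, 0.2], "fingers": -1}
    - {"delta_rot": [0, 0, 0], "dp": [0, 0, 0.2], "fingers": -1}

```text
clock: 6.1
tcp_pos: [0.6039, 0.2253, 0.0469]
tcp_rot: [0.705, 0.709, 0.0, 0.0]
force: [-2.6, -1.9, 13.5]
width: -0.002
grip_force: 6.9
```

At the stop, with the force jumping to 13.5 N. I'll hold, then release.

Emit:
apply_moves:
  rows:
    - {"delta_rot": [0, 0, 0], "dp": [0, 0, 0], "fingers": -1}
    - {"delta_rot": [0, 0, 0], "dp": [0, 0, 0], "fingers": -1}
    - {"delta_rot": [0, 0, 0], "dp": [0, 0, 0], "fingers": -1}
    - {"delta_rot": [0, 0, 0], "dp": [0, 0, 0], "fingers": -1}
    - {"delta_rot": [0, 0, 0], "dp": [0, 0, 0], "fingers": -1}

```text
clock: 6.6
tcp_pos: [0.6039, 0.2253, 0.047]
tcp_rot: [0.705, 0.709, 0.0, 0.0]
force: [-3.1, -2.0, 13.2]
width: -0.001
grip_force: 6.8
```

Emit:
apply_moves:
  rows:
    - {"delta_rot": [0, 0, 0], "dp": [0, 0, -4], "fingers": -1}
    - {"delta_rot": [0, 0, 0], "dp": [0, 0, -8], "fingers": -1}
    - {"delta_rot": [0, 0, 0], "dp": [0, 0, -12], "fingers": -1}
    - {"delta_rot": [0, 0, 0], "dp": [0, 0, -30], "fingers": -1}
    - {"delta_rot": [0, 0, 0], "dp": [0, 0, -60], "fingers": -1}

```text
clock: 7.1
tcp_pos: [0.6023, 0.2249, 0.105]
tcp_rot: [0.705, 0.709, -0.002, -0.001]
force: [0.6, -0.4, -0.0]
width: -0.002
grip_force: 0.0
```

```bash
python3 go.py .647 .066 .22 0.0
```

```text
clock 7.1 pos [0.6023 0.2249 0.105 ] F [ 0.6 -0.4 -0. ] dp [-159.3   43.4 -114.9] rot [-0.004  0.001  0.006] w -0.002
```

Emit:
apply_moves:
  rows:
    - {"delta_rot": [0, 0, 0], "dp": [0, 10, -40], "fingers": -1}
    - {"delta_rot": [0, 0, 0], "dp": [-40, 20, -80], "fingers": -1}
    - {"delta_rot": [0, 0, 0], "dp": [-80, 30, -110], "fingers": -1}
    - {"delta_rot": [0, 0, 0], "dp": [-120, 43, -113], "fingers": -1}
    - {"delta_rot": [0, 0, 0], "dp": [-159, 43, -113], "fingers": -1}

```text
clock: 7.6
tcp_pos: [0.6498, 0.0646, 0.2214]
tcp_rot: [0.705, 0.709, 0.001, 0.002]
force: [-0.4, 0.2, -1.1]
width: 0.003
grip_force: 0.0
```

Emit:
apply_moves:
  rows:
    - {"delta_rot": [0, 0, 0], "dp": [0, 0, 0], "fingers": -1}
    - {"delta_rot": [0, 0, 0], "dp": [0, 0, 0], "fingers": -1}

```text
clock: 7.8
tcp_pos: [0.6474, 0.0658, 0.2191]
tcp_rot: [0.706, 0.709, -0.0, -0.0]
force: [-0.2, 0.0, 0.2]
width: 0.0
grip_force: 0.0
```

```bash
python3 - <<'E'
from bench import *
from st import *
from go import go
c=capture("wrist"); np.savez("w3.npz",**c)
studs(c); go(.647,.066,.067,0)
try: base(c,(275,370,180,300))
except Exception as e: print(e)
E
```

```text
stud [314.1 220.2] [ 13  13 125] [0.6461 0.0642 0.038 ]
clock 7.85 pos [0.6474 0.0668 0.2191] F [-0.1 -0.4  0.1] dp [ -0.8  -0.3 152.1] rot [-0.    -0.     0.005] w 0.004
base width 39.9 n 93 ymax 79.0 axis x=642.3 at y=32.5 slope 0.1163
```

Emit:
apply_moves:
  rows:
    - {"delta_rot": [0, 0, 0], "dp": [-2, -1, 40], "fingers": -1}
    - {"delta_rot": [0, 0, 0], "dp": [-2, -1, 80], "fingers": -1}
    - {"delta_rot": [0, 0, 0], "dp": [-2, -1, 120], "fingers": -1}
    - {"delta_rot": [0, 0, 0], "dp": [-2, -1, 148], "fingers": -1}
    - {"delta_rot": [0, 0, 0], "dp": [-2, -1, 158], "fingers": -1}

```text
clock: 8.35
tcp_pos: [0.6445, 0.066, 0.0581]
tcp_rot: [0.704, 0.71, -0.002, -0.002]
force: [-0.5, 0.4, 0.3]
width: -0.001
grip_force: 0.0
```

Emit:
apply_moves:
  rows:
    - {"delta_rot": [0, 0, 0], "dp": [0, 0, 0], "fingers": -1}
    - {"delta_rot": [0, 0, 0], "dp": [0, 0, 1], "fingers": -1}
    - {"delta_rot": [0, 0, 0], "dp": [0, 0, 2], "fingers": -1}
    - {"delta_rot": [0, 0, 0], "dp": [0, 0, 3], "fingers": -1}
    - {"delta_rot": [0, 0, 0], "dp": [0, 0, 4], "fingers": -1}

```text
clock: 8.85
tcp_pos: [0.6471, 0.0647, 0.0582]
tcp_rot: [0.705, 0.709, 0.001, 0.0]
force: [-0.7, -0.1, -0.3]
width: -0.003
grip_force: 0.0
```

Emit:
apply_moves:
  rows:
    - {"delta_rot": [0, 0, 0], "dp": [0, 0, 1], "fingers": -1}
    - {"delta_rot": [0, 0, 0], "dp": [0, 0, 2], "fingers": -1}
    - {"delta_rot": [0, 0, 0], "dp": [0, 0, 3], "fingers": -1}
    - {"delta_rot": [0, 0, 0], "dp": [0, 0, 3], "fingers": -1}

```text
clock: 9.25
tcp_pos: [0.6467, 0.0647, 0.0542]
tcp_rot: [0.705, 0.709, 0.0, 0.0]
force: [0.4, 0.7, 0.8]
width: 0.001
grip_force: 0.7
```

```bash
python3 go.py .646 .0642 .0475 0.0
```

```text
clock 9.25 pos [0.6467 0.0647 0.0542] F [0.4 0.7 0.8] dp [-0.5 -0.7  6.7] rot [0.    0.    0.006] w 0.001
```

Emit:
apply_moves:
  rows:
    - {"delta_rot": [0, 0, 0], "dp": [0, 0, 1.5], "fingers": -1}
    - {"delta_rot": [0, 0, 0], "dp": [0, 0, 3], "fingers": -1}
    - {"delta_rot": [0, 0, 0], "dp": [0, 0, 4.5], "fingers": -1}
    - {"delta_rot": [0, 0, 0], "dp": [0, 0, 6], "fingers": -1}
    - {"delta_rot": [0, 0, 0], "dp": [0, 0, 6], "fingers": -1}

```text
clock: 9.75
tcp_pos: [0.6467, 0.0646, 0.0482]
tcp_rot: [0.705, 0.709, 0.0, 0.0]
force: [0.3, -1.7, 4.8]
width: 0.002
grip_force: 2.2
```

Emit:
apply_moves:
  rows:
    - {"delta_rot": [0, 0, 0], "dp": [0, 0, 0.6], "fingers": -1}
    - {"delta_rot": [0, 0, 0], "dp": [0, 0, 0.6], "fingers": -1}

```text
clock: 9.95
tcp_pos: [0.6466, 0.0646, 0.0477]
tcp_rot: [0.705, 0.709, 0.0, 0.0]
force: [0.6, -1.6, 5.4]
width: 0.003
grip_force: 2.3
```

Emit:
apply_moves:
  rows:
    - {"delta_rot": [0, 0, 0], "dp": [0, 0, 0.4], "fingers": -1}
    - {"delta_rot": [0, 0, 0], "dp": [0, 0, 0.4], "fingers": -1}

```text
clock: 10.15
tcp_pos: [0.6466, 0.0646, 0.0473]
tcp_rot: [0.705, 0.709, 0.0, 0.0]
force: [0.4, -2.1, 5.4]
width: -0.004
grip_force: 2.7
```

Emit:
apply_moves:
  rows:
    - {"delta_rot": [0, 0, 0], "dp": [0, 0, 0.3], "fingers": -1}
    - {"delta_rot": [0, 0, 0], "dp": [0, 0, 0.3], "fingers": -1}

```text
clock: 10.35
tcp_pos: [0.6467, 0.0646, 0.0472]
tcp_rot: [0.705, 0.709, 0.0, 0.0]
force: [0.4, -2.6, 7.5]
width: -0.001
grip_force: 3.5
```

Emit:
apply_moves:
  rows:
    - {"delta_rot": [0, 0, 0], "dp": [0, 0, 0.2], "fingers": -1}
    - {"delta_rot": [0, 0, 0], "dp": [0, 0, 0.2], "fingers": -1}

```text
clock: 10.55
tcp_pos: [0.6467, 0.0646, 0.0471]
tcp_rot: [0.705, 0.709, 0.0, 0.0]
force: [0.6, -2.5, 8.5]
width: 0.005
grip_force: 4.1
```

Emit:
apply_moves:
  rows:
    - {"delta_rot": [0, 0, 0], "dp": [0, 0, 0], "fingers": -1}
    - {"delta_rot": [0, 0, 0], "dp": [0, 0, 0], "fingers": -1}
    - {"delta_rot": [0, 0, 0], "dp": [0, 0, 0], "fingers": -1}
    - {"delta_rot": [0, 0, 0], "dp": [0, 0, 0], "fingers": -1}
    - {"delta_rot": [0, 0, 0], "dp": [0, 0, 0], "fingers": -1}

```text
clock: 11.05
tcp_pos: [0.6467, 0.0646, 0.0471]
tcp_rot: [0.705, 0.709, 0.0, 0.0]
force: [-0.5, -1.9, 8.5]
width: -0.002
grip_force: 4.0
```

Emit:
apply_moves:
  rows:
    - {"delta_rot": [0, 0, 0], "dp": [0, 0, -4], "fingers": -1}
    - {"delta_rot": [0, 0, 0], "dp": [0, 0, -8], "fingers": -1}
    - {"delta_rot": [0, 0, 0], "dp": [0, 0, -12], "fingers": -1}
    - {"delta_rot": [0, 0, 0], "dp": [0, 0, -40], "fingers": -1}
    - {"delta_rot": [0, 0, 0], "dp": [0, 0, -85], "fingers": -1}

```text
clock: 11.55
tcp_pos: [0.6443, 0.0646, 0.1301]
tcp_rot: [0.705, 0.709, -0.002, -0.002]
force: [1.0, -0.3, 0.6]
width: 0.0
grip_force: 0.0
```

Emit:
apply_moves:
  rows:
    - {"delta_rot": [0, 0, 0], "dp": [-40, -8, -40], "fingers": -1}
    - {"delta_rot": [0, 0, 0], "dp": [-85, -16, -80], "fingers": -1}
    - {"delta_rot": [0, 0, 0], "dp": [-130, -25, -88], "fingers": -1}
    - {"delta_rot": [0, 0, 0], "dp": [-175, -34, -88], "fingers": -1}
    - {"delta_rot": [0, 0, 0], "dp": [-220, -42, -88], "fingers": -1}

```text
clock: 12.05
tcp_pos: [0.606, -0.1536, 0.221]
tcp_rot: [0.705, 0.709, 0.0, 0.001]
force: [0.8, -0.1, -1.0]
width: 0.001
grip_force: 0.0
```

Emit:
apply_moves:
  rows:
    - {"delta_rot": [0, 0, 0], "dp": [-40, -6, 0], "fingers": -1}
    - {"delta_rot": [0, 0, 0], "dp": [-56, -6, 0], "fingers": -1}
    - {"delta_rot": [0, 0, 0], "dp": [-56, -6, 0], "fingers": -1}
    - {"delta_rot": [0, 0, 0], "dp": [-56, -6, 0], "fingers": -1}

```text
clock: 12.45
tcp_pos: [0.6007, -0.2075, 0.2196]
tcp_rot: [0.705, 0.709, 0.0, -0.0]
force: [-0.3, 0.9, -0.3]
width: 0.003
grip_force: 0.0
```

```bash
python3 - <<'E'
from bench import *
from st import *
from go import go
c=capture("wrist"); np.savez("w4.npz",**c)
studs(c); go(.598,-.211,.067,0)
try: base(c,(265,380,180,300))
except Exception as e: print(e)
E
```

```text
stud [309.4 224.8] [ 12  13 120] [ 0.5956 -0.2129  0.038 ]
stud [433.  428.4] [11 14 87] [ 0.7138 -0.4141  0.038 ]
clock 12.5 pos [ 0.6008 -0.207   0.2196] F [-0.7  0.6  0.1] dp [ -4.1  -2.8 152.6] rot [-0.001 -0.001  0.006] w -0.002
base width 40.4 n 92 ymax -197.6 axis x=600.8 at y=-245.0 slope -0.1662
```

Emit:
apply_moves:
  rows:
    - {"delta_rot": [0, 0, 0], "dp": [-5.7, -5, 40], "fingers": -1}
    - {"delta_rot": [0, 0, 0], "dp": [-5.7, -5, 80], "fingers": -1}
    - {"delta_rot": [0, 0, 0], "dp": [-5.7, -5, 120], "fingers": -1}
    - {"delta_rot": [0, 0, 0], "dp": [-5.7, -5, 148], "fingers": -1}
    - {"delta_rot": [0, 0, 0], "dp": [-5.7, -5, 158], "fingers": -1}

```text
clock: 13.0
tcp_pos: [0.5945, -0.2115, 0.0589]
tcp_rot: [0.704, 0.71, -0.001, -0.002]
force: [0.4, 0.3, -0.3]
width: -0.0
grip_force: 0.0
```

Emit:
apply_moves:
  rows:
    - {"delta_rot": [0, 0, 0], "dp": [0, 0, 0], "fingers": -1}
    - {"delta_rot": [0, 0, 0], "dp": [0, 0, 1], "fingers": -1}
    - {"delta_rot": [0, 0, 0], "dp": [0, 0, 2], "fingers": -1}
    - {"delta_rot": [0, 0, 0], "dp": [0, 0, 3], "fingers": -1}
    - {"delta_rot": [0, 0, 0], "dp": [0, 0, 4], "fingers": -1}

```text
clock: 13.5
tcp_pos: [0.5963, -0.2141, 0.0586]
tcp_rot: [0.705, 0.709, 0.0, 0.001]
force: [-1.2, 0.2, -1.0]
width: -0.003
grip_force: 0.0
```

Emit:
apply_moves:
  rows:
    - {"delta_rot": [0, 0, 0], "dp": [0, 0, 1], "fingers": -1}
    - {"delta_rot": [0, 0, 0], "dp": [0, 0, 2], "fingers": -1}
    - {"delta_rot": [0, 0, 0], "dp": [0, 0, 3], "fingers": -1}
    - {"delta_rot": [0, 0, 0], "dp": [0, 0, 3], "fingers": -1}

```text
clock: 13.9
tcp_pos: [0.596, -0.2139, 0.0548]
tcp_rot: [0.705, 0.709, 0.0, 0.0]
force: [-0.2, 0.1, 2.9]
width: -0.001
grip_force: 1.4
```

```bash
python3 go.py .5956 -.2129 .0475 0.0
```

```text
clock 13.9 pos [ 0.596  -0.2139  0.0548] F [-0.2  0.1  2.9] dp [ 1.  -0.4  7.3] rot [0.    0.    0.006] w -0.001
```

Emit:
apply_moves:
  rows:
    - {"delta_rot": [0, 0, 0], "dp": [0, 0, 1.5], "fingers": -1}
    - {"delta_rot": [0, 0, 0], "dp": [0, 0, 3], "fingers": -1}
    - {"delta_rot": [0, 0, 0], "dp": [0, 0, 4.5], "fingers": -1}
    - {"delta_rot": [0, 0, 0], "dp": [0, 0, 6], "fingers": -1}
    - {"delta_rot": [0, 0, 0], "dp": [0, 0, 6], "fingers": -1}

```text
clock: 14.4
tcp_pos: [0.5962, -0.214, 0.049]
tcp_rot: [0.705, 0.709, 0.0, 0.0]
force: [-1.8, 1.0, 10.0]
width: -0.002
grip_force: 4.9
```

Emit:
apply_moves:
  rows:
    - {"delta_rot": [0, 0, 0], "dp": [0, 0, 0.6], "fingers": -1}
    - {"delta_rot": [0, 0, 0], "dp": [0, 0, 0.6], "fingers": -1}

```text
clock: 14.6
tcp_pos: [0.5962, -0.214, 0.0485]
tcp_rot: [0.705, 0.709, 0.0, 0.0]
force: [-0.2, 0.0, 10.0]
width: -0.001
grip_force: 5.2
```

Emit:
apply_moves:
  rows:
    - {"delta_rot": [0, 0, 0], "dp": [0, 0, 0.5], "fingers": -1}
    - {"delta_rot": [0, 0, 0], "dp": [0, 0, 0.5], "fingers": -1}

```text
clock: 14.8
tcp_pos: [0.5962, -0.214, 0.0481]
tcp_rot: [0.705, 0.709, 0.0, 0.0]
force: [-1.3, 0.5, 10.6]
width: 0.0
grip_force: 5.4
```

Emit:
apply_moves:
  rows:
    - {"delta_rot": [0, 0, 0], "dp": [0, 0, 0.4], "fingers": -1}
    - {"delta_rot": [0, 0, 0], "dp": [0, 0, 0.4], "fingers": -1}

```text
clock: 15.0
tcp_pos: [0.5962, -0.214, 0.0477]
tcp_rot: [0.705, 0.709, 0.0, 0.0]
force: [-1.7, -0.8, 11.8]
width: 0.001
grip_force: 5.7
```

Emit:
apply_moves:
  rows:
    - {"delta_rot": [0, 0, 0], "dp": [0, 0, 0.3], "fingers": -1}
    - {"delta_rot": [0, 0, 0], "dp": [0, 0, 0.3], "fingers": -1}

```text
clock: 15.2
tcp_pos: [0.5962, -0.214, 0.0475]
tcp_rot: [0.705, 0.709, 0.0, 0.0]
force: [-0.8, 0.0, 11.4]
width: 0.002
grip_force: 5.8
```

Emit:
apply_moves:
  rows:
    - {"delta_rot": [0, 0, 0], "dp": [0, 0, 0.2], "fingers": -1}
    - {"delta_rot": [0, 0, 0], "dp": [0, 0, 0.2], "fingers": -1}

```text
clock: 15.4
tcp_pos: [0.5963, -0.2141, 0.0473]
tcp_rot: [0.705, 0.709, 0.0, 0.0]
force: [-1.8, -0.2, 11.7]
width: -0.001
grip_force: 5.9
```

Emit:
apply_moves:
  rows:
    - {"delta_rot": [0, 0, 0], "dp": [0, 0, 0.3], "fingers": -1}
    - {"delta_rot": [0, 0, 0], "dp": [0, 0, 0.3], "fingers": -1}

```text
clock: 15.6
tcp_pos: [0.5963, -0.2141, 0.0471]
tcp_rot: [0.705, 0.709, 0.0, 0.0]
force: [-2.4, -0.0, 12.9]
width: 0.001
grip_force: 6.6
```

Emit:
apply_moves:
  rows:
    - {"delta_rot": [0, 0, 0], "dp": [0, 0, 0.2], "fingers": -1}
    - {"delta_rot": [0, 0, 0], "dp": [0, 0, 0.2], "fingers": -1}

```text
clock: 15.8
tcp_pos: [0.5963, -0.2141, 0.047]
tcp_rot: [0.705, 0.709, 0.0, 0.001]
force: [-2.1, 0.2, 14.6]
width: -0.002
grip_force: 7.2
```

Emit:
apply_moves:
  rows:
    - {"delta_rot": [0, 0, 0], "dp": [0, 0, 0], "fingers": -1}
    - {"delta_rot": [0, 0, 0], "dp": [0, 0, 0], "fingers": -1}
    - {"delta_rot": [0, 0, 0], "dp": [0, 0, 0], "fingers": -1}
    - {"delta_rot": [0, 0, 0], "dp": [0, 0, 0], "fingers": -1}
    - {"delta_rot": [0, 0, 0], "dp": [0, 0, 0], "fingers": -1}

```text
clock: 16.3
tcp_pos: [0.5963, -0.2141, 0.047]
tcp_rot: [0.705, 0.709, 0.0, 0.0]
force: [-2.9, 0.0, 14.4]
width: -0.003
grip_force: 7.1
```

Emit:
apply_moves:
  rows:
    - {"delta_rot": [0, 0, 0], "dp": [0, 0, -4], "fingers": -1}
    - {"delta_rot": [0, 0, 0], "dp": [0, 0, -8], "fingers": -1}
    - {"delta_rot": [0, 0, 0], "dp": [0, 0, -12], "fingers": -1}
    - {"delta_rot": [0, 0, 0], "dp": [0, 0, -40], "fingers": -1}
    - {"delta_rot": [0, 0, 0], "dp": [0, 0, -85], "fingers": -1}

```text
clock: 16.8
tcp_pos: [0.5939, -0.2131, 0.1294]
tcp_rot: [0.705, 0.709, -0.001, -0.003]
force: [1.2, 0.0, 0.7]
width: -0.002
grip_force: 0.0
```

Emit:
apply_moves:
  rows:
    - {"delta_rot": [0, 0, 0.03], "dp": [40, 8, -40], "fingers": 1}
    - {"delta_rot": [0, 0, 0.06], "dp": [80, 16, -80], "fingers": 1}
    - {"delta_rot": [0, 0, 0.09], "dp": [120, 25, -88], "fingers": 1}
    - {"delta_rot": [0, 0, 0.116], "dp": [160, 35, -88], "fingers": 1}
    - {"delta_rot": [0, 0, 0.116], "dp": [187, 39, -88], "fingers": 1}

```text
clock: 17.3
tcp_pos: [0.6345, -0.0237, 0.2202]
tcp_rot: [0.745, 0.667, 0.001, 0.0]
force: [-1.2, -1.0, -0.1]
width: 0.841
grip_force: 0.0
```

Emit:
apply_moves:
  rows:
    - {"delta_rot": [0, 0, 0], "dp": [0, 0, 0], "fingers": 1}
    - {"delta_rot": [0, 0, 0], "dp": [0, 0, 0], "fingers": 1}

```text
clock: 17.5
tcp_pos: [0.6335, -0.0262, 0.219]
tcp_rot: [0.744, 0.668, -0.0, -0.0]
force: [0.2, -1.0, -0.7]
width: 0.999
grip_force: 0.0
```

```bash
python3 - <<'E'
from bench import *
from st import *
from go import go
c=capture("wrist"); np.savez("w5.npz",**c); cv2.imwrite("pics/w5.png",c["frame"])
studs(c); go(.6353,-.0272,.032,-.116)
E
```

```text
stud [319.5  96.3] [ 14  15 170] [0.6461 0.064  0.038 ]
stud [297.2 413.2] [11  9 74] [ 0.5955 -0.213   0.038 ]
clock 17.55 pos [ 0.6334 -0.0269  0.219 ] F [ 0.7 -0.6  0. ] dp [ -0.   2. 187.] rot [-0.001  0.     0.006] w 0.997
```

View pics/w5.png

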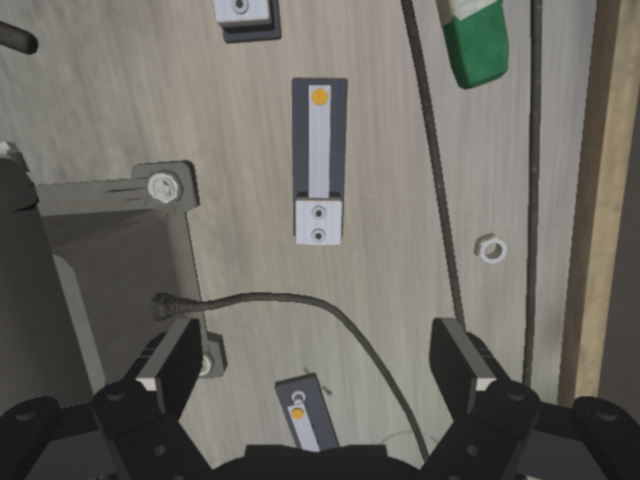

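The wrist view shows block 2 vertical in the image, its tower top at (296–341, 199–245) centred on the jaws' line, with clear floor either side. Stud 2 hasn't moved.

Emit:
apply_moves:
  rows:
    - {"delta_rot": [0, 0, 0.006], "dp": [0, 2, 40], "fingers": 1}
    - {"delta_rot": [0, 0, 0.006], "dp": [0, 2, 80], "fingers": 1}
    - {"delta_rot": [0, 0, 0.006], "dp": [0, 2, 120], "fingers": 1}
    - {"delta_rot": [0, 0, 0.006], "dp": [0, 2, 140], "fingers": 1}
    - {"delta_rot": [0, 0, 0.006], "dp": [0, 2, 140], "fingers": 1}

```text
clock: 18.05
tcp_pos: [0.6334, -0.0281, 0.0761]
tcp_rot: [0.747, 0.664, -0.002, -0.002]
force: [0.8, -0.6, 1.2]
width: 0.999
grip_force: 0.0
```

```bash
python3 - <<'E'
from bench import *
from h import *
from go import go
c=load("w5.npz"); print(onplane(c,[[318.5,222],[296,222],[341,222],[318,199],[318,245]],.048).round(4))
go(.6353,-.0272,.032,-.116)
E
```

```text
[[ 0.6357 -0.0268  0.048 ]
 [ 0.6183 -0.0249  0.048 ]
 [ 0.653  -0.0287  0.048 ]
 [ 0.6372 -0.0088  0.048 ]
 [ 0.6333 -0.0454  0.048 ]]
clock 18.05 pos [ 0.6334 -0.0281  0.0761] F [ 0.8 -0.6  1.2] dp [ 1.1  2.  44.1] rot [-0.006  0.    -0.002] w 0.999
```

Emit:
apply_moves:
  rows:
    - {"delta_rot": [0, 0, 0], "dp": [0, 0, 20], "fingers": 1}
    - {"delta_rot": [0, 0, 0], "dp": [0, 0, 35], "fingers": 1}
    - {"delta_rot": [0, 0, 0], "dp": [0, 0, 46.5], "fingers": 1}
    - {"delta_rot": [0, 0, 0], "dp": [0, 0, 46.5], "fingers": 1}
    - {"delta_rot": [0, 0, 0], "dp": [0, 0, 46.5], "fingers": 1}

```text
clock: 18.55
tcp_pos: [0.6359, -0.0269, 0.0331]
tcp_rot: [0.747, 0.665, 0.0, 0.0]
force: [0.1, 0.0, 0.3]
width: 1.002
grip_force: 0.0
```

Emit:
apply_moves:
  rows:
    - {"delta_rot": [0, 0, 0], "dp": [0, 0, 0], "fingers": -1}
    - {"delta_rot": [0, 0, 0], "dp": [0, 0, 0], "fingers": -1}
    - {"delta_rot": [0, 0, 0], "dp": [0, 0, 0], "fingers": -1}
    - {"delta_rot": [0, 0, 0], "dp": [0, 0, 0], "fingers": -1}
    - {"delta_rot": [0, 0, 0], "dp": [0, 0, 0], "fingers": -1}

```text
clock: 19.05
tcp_pos: [0.6361, -0.0268, 0.0334]
tcp_rot: [0.747, 0.665, 0.0, 0.0]
force: [-1.1, 0.5, 5.8]
width: 0.41
grip_force: 60.9
```

Emit:
apply_moves:
  rows:
    - {"delta_rot": [0, 0, 0], "dp": [0, 0, 0], "fingers": -1}
    - {"delta_rot": [0, 0, 0], "dp": [0, 0, 0], "fingers": -1}
    - {"delta_rot": [0, 0, 0], "dp": [0, 0, 0], "fingers": -1}

```text
clock: 19.35
tcp_pos: [0.6361, -0.0268, 0.0334]
tcp_rot: [0.747, 0.665, 0.0, 0.0]
force: [-0.4, 0.2, 7.0]
width: 0.415
grip_force: 60.9
```

Gripped at about 36 mm. I'll lift it and carry it over.

Emit:
apply_moves:
  rows:
    - {"delta_rot": [0, 0, 0], "dp": [0, 0, -10], "fingers": -1}
    - {"delta_rot": [0, 0, 0], "dp": [0, 0, -30], "fingers": -1}
    - {"delta_rot": [0, 0, 0], "dp": [0, 0, -60], "fingers": -1}
    - {"delta_rot": [0, 0, 0], "dp": [0, 0, -95], "fingers": -1}
    - {"delta_rot": [0, 0, 0], "dp": [0, 0, -130], "fingers": -1}

```text
clock: 19.85
tcp_pos: [0.6352, -0.0267, 0.1643]
tcp_rot: [0.747, 0.665, -0.0, -0.0]
force: [1.0, -0.2, -4.1]
width: 0.411
grip_force: 60.5
```

Emit:
apply_moves:
  rows:
    - {"delta_rot": [0, 0, 0], "dp": [0, 0, -40], "fingers": -1}
    - {"delta_rot": [0, 0, 0], "dp": [0, 0, -80], "fingers": -1}
    - {"delta_rot": [0, 0, 0], "dp": [0, 0, -120], "fingers": -1}
    - {"delta_rot": [0, 0, 0], "dp": [0, 0, -160], "fingers": -1}
    - {"delta_rot": [0, 0, 0], "dp": [0, 0, -190], "fingers": -1}

```text
clock: 20.35
tcp_pos: [0.6356, -0.0268, 0.3561]
tcp_rot: [0.747, 0.665, 0.001, 0.001]
force: [0.9, -0.8, -3.5]
width: 0.408
grip_force: 60.5
```

```bash
python3 - <<'E'
from bench import *
from h import *
from go import go
import math
c=capture("wrist"); np.savez("w6.npz",**c); cv2.imwrite("pics/w6.png",c["frame"])
print(sense()["force"],sense()["grip_force"])
# tray measurement: w1 near rim corners + top view
T=load("top0.npz");P=cloud(T)
m=(P[...,2]>.012)&(P[...,2]<.05)&(P[...,0]>.34)&(P[...,0]<.62)&(P[...,1]>.27)&(P[...,1]<.56)
q=(P[m][:,:2]*1000).astype(np.float32); print("rim pts",len(q),cv2.minAreaRect(q))
a=math.radians(14.4)
# tcp = tray centre + R(a)*(0,-42mm): block origin at tray centre
print((np.array([476.7,418.2])+42*np.array([math.sin(a),-math.cos(a)])).round(1))
go(.4871,.3775,.345,a)
E
```

```text
[ 1.14268394 -0.4590315   2.14868545] 60.9417200088501
rim pts 805 ((456.396240234375, 450.4290771484375), (185.1259765625, 266.87713623046875), 14.512261390686035)
[487.1 377.5]
clock 20.4 pos [ 0.6371 -0.0269  0.3607] F [ 1.1 -0.5  2.1] dp [ 384.3 -195.9   14.3] rot [ 0.008  0.001 -0.367] w 0.413
```

View pics/w6.png

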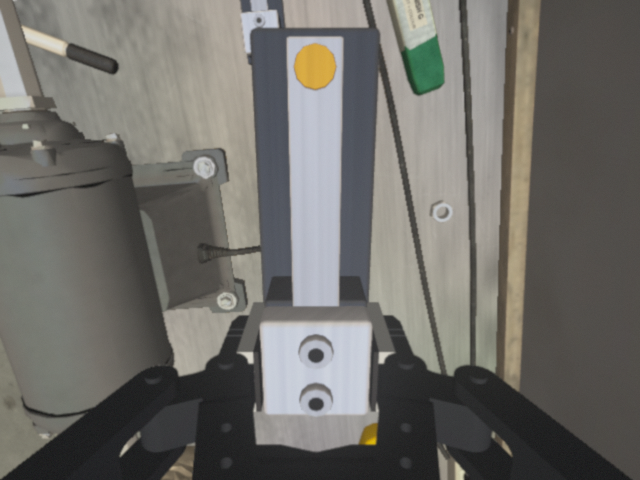

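The wrist view shows the block held straight, the tower between the pads at (262–372, 320–415), with the stud at (315,66). I'll carry it to the tray.

Emit:
apply_moves:
  rows:
    - {"delta_rot": [0, 0, 0], "dp": [20, -10, 0], "fingers": -1}
    - {"delta_rot": [0, 0, -0.04], "dp": [55, -28, 0], "fingers": -1}
    - {"delta_rot": [0, 0, -0.08], "dp": [95, -48, 0], "fingers": -1}
    - {"delta_rot": [0, 0, -0.12], "dp": [135, -69, 0], "fingers": -1}
    - {"delta_rot": [0, 0, -0.16], "dp": [175, -90, 0], "fingers": -1}

```text
clock: 20.9
tcp_pos: [0.5653, 0.1587, 0.3529]
tcp_rot: [0.691, 0.723, -0.0, -0.0]
force: [0.1, -0.4, -4.4]
width: 0.412
grip_force: 60.8
```

```bash
python3 go.py .4875 .379 .353 .2513
```

```text
clock 20.9 pos [0.5653 0.1587 0.3529] F [ 0.1 -0.4 -4.4] dp [ 2.236e+02 -6.770e+01 -1.000e-01] rot [-0.     0.    -0.206] w 0.412
```

Emit:
apply_moves:
  rows:
    - {"delta_rot": [0, 0, -0.04], "dp": [45, -14, 0], "fingers": -1}
    - {"delta_rot": [0, 0, -0.08], "dp": [90, -28, 0], "fingers": -1}
    - {"delta_rot": [0, 0, -0.12], "dp": [135, -42, 0], "fingers": -1}
    - {"delta_rot": [0, 0, -0.16], "dp": [180, -55, 0], "fingers": -1}
    - {"delta_rot": [0, 0, -0.206], "dp": [213, -64, 0], "fingers": -1}

```text
clock: 21.4
tcp_pos: [0.4915, 0.3696, 0.3529]
tcp_rot: [0.612, 0.791, -0.0, -0.0]
force: [0.6, -0.3, -3.4]
width: 0.414
grip_force: 60.7
```

Emit:
apply_moves:
  rows:
    - {"delta_rot": [0, 0, 0], "dp": [0, 0, 0], "fingers": -1}
    - {"delta_rot": [0, 0, 0], "dp": [0, 0, 0], "fingers": -1}
    - {"delta_rot": [0, 0, 0], "dp": [0, 0, 0], "fingers": -1}

```text
clock: 21.7
tcp_pos: [0.4933, 0.3666, 0.3528]
tcp_rot: [0.614, 0.79, -0.0, 0.0]
force: [0.4, 0.2, -4.5]
width: 0.412
grip_force: 60.7
```

```bash
python3 - <<'E'
from bench import *
from go import go
import numpy as np,cv2
c=capture("top"); cv2.imwrite("pics/t2.png",cv2.resize(c["frame"][180:400,80:400],(0,0),fx=2,fy=2))
go(.4875,.379,.0375,.2513)
E
```

```text
clock 21.75 pos [0.4935 0.3664 0.3528] F [-0.7 -0.3 -3. ] dp [ 13.8  -2.7 315.3] rot [-0.     0.    -0.002] w 0.411
```

View pics/t2.png

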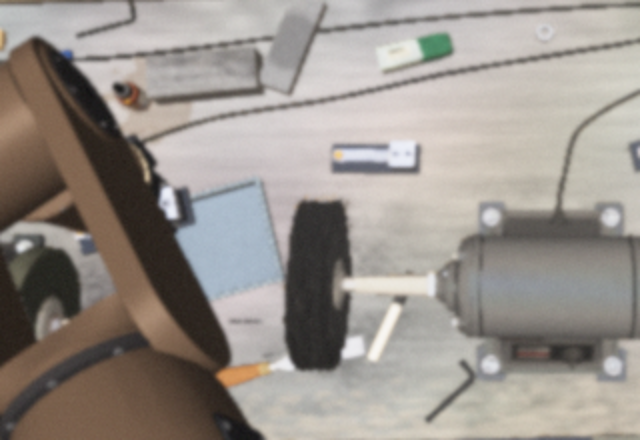

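The top view shows the held block (by parallax at (170,205) in the crop) above the tray, which is clear. The wheel is to the right, and the arm is away from it.

Emit:
apply_moves:
  rows:
    - {"delta_rot": [0, 0, 0], "dp": [7, -1, 30], "fingers": -1}
    - {"delta_rot": [0, 0, 0], "dp": [14, -2.5, 70], "fingers": -1}
    - {"delta_rot": [0, 0, 0], "dp": [14, -2.5, 110], "fingers": -1}
    - {"delta_rot": [0, 0, 0], "dp": [14, -2.5, 150], "fingers": -1}
    - {"delta_rot": [0, 0, 0], "dp": [14, -2.5, 190], "fingers": -1}

```text
clock: 22.25
tcp_pos: [0.488, 0.3793, 0.1617]
tcp_rot: [0.614, 0.789, 0.0, 0.0]
force: [1.2, -0.2, -4.0]
width: 0.413
grip_force: 61.0
```

Emit:
apply_moves:
  rows:
    - {"delta_rot": [0, 0, 0], "dp": [0, 0, 30], "fingers": -1}
    - {"delta_rot": [0, 0, 0], "dp": [0, 0, 60], "fingers": -1}
    - {"delta_rot": [0, 0, 0], "dp": [0, 0, 80], "fingers": -1}
    - {"delta_rot": [0, 0, 0], "dp": [0, 0, 80], "fingers": -1}
    - {"delta_rot": [0, 0, 0], "dp": [0, 0, 80], "fingers": -1}

```text
clock: 22.75
tcp_pos: [0.488, 0.3798, 0.0832]
tcp_rot: [0.614, 0.789, -0.0, -0.0]
force: [-0.5, -0.6, -3.8]
width: 0.413
grip_force: 60.7
```

```bash
python3 - <<'E'
from bench import *
from go import go
import numpy as np,cv2
c=capture("wrist"); np.savez("w7.npz",**c);cv2.imwrite("pics/w7.png",c["frame"])
go(.4875,.379,.0375,.2513)
E
```

```text
clock 22.8 pos [0.4883 0.3802 0.0839] F [ 0.1  0.2 -3.3] dp [-1.  -1.2 46.4] rot [ 0.001 -0.    -0.002] w 0.417
```

View pics/w7.png

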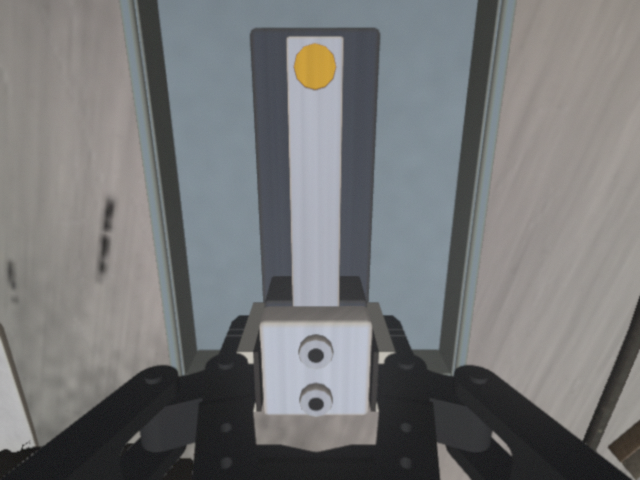

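The wrist view shows the block centred between the tray walls (base 252–380, walls ~150–490). The near wall is at row ~352. I'll check the near wall's position, then lower.

```bash
python3 - <<'E'
from h import *
c=load("w7.npz"); print(onplane(c,[[178,365],[463,365],[125,0],[515,0]],.028).round(4))
E
```

```text
[[0.4287 0.3155 0.028 ]
 [0.5752 0.3527 0.028 ]
 [0.3851 0.4786 0.028 ]
 [0.5341 0.5164 0.028 ]]
```

Emit:
apply_moves:
  rows:
    - {"delta_rot": [0, 0, 0], "dp": [0, 0, 15], "fingers": -1}
    - {"delta_rot": [0, 0, 0], "dp": [0, 0, 28], "fingers": -1}
    - {"delta_rot": [0, 0, 0], "dp": [0, 0, 35], "fingers": -1}
    - {"delta_rot": [0, 0, 0], "dp": [0, 0, 40], "fingers": -1}
    - {"delta_rot": [0, 0, 0], "dp": [0, 0, 42], "fingers": -1}

```text
clock: 23.3
tcp_pos: [0.4871, 0.3802, 0.04]
tcp_rot: [0.613, 0.79, -0.0, -0.0]
force: [-0.3, 0.0, -3.5]
width: 0.416
grip_force: 61.0
```

Emit:
apply_moves:
  rows:
    - {"delta_rot": [0, 0, 0], "dp": [0, 0, 1], "fingers": -1}
    - {"delta_rot": [0, 0, 0], "dp": [0, 0, 2], "fingers": -1}
    - {"delta_rot": [0, 0, 0], "dp": [0, 0, 2], "fingers": -1}

```text
clock: 23.6
tcp_pos: [0.4875, 0.3804, 0.0389]
tcp_rot: [0.613, 0.79, 0.0, 0.0]
force: [0.1, -0.1, -3.9]
width: 0.413
grip_force: 61.0
```

Emit:
apply_moves:
  rows:
    - {"delta_rot": [0, 0, 0], "dp": [0, 0, 0.5], "fingers": -1}
    - {"delta_rot": [0, 0, 0], "dp": [0, 0, 1], "fingers": -1}
    - {"delta_rot": [0, 0, 0], "dp": [0, 0, 1], "fingers": -1}

```text
clock: 23.9
tcp_pos: [0.4874, 0.3803, 0.0378]
tcp_rot: [0.613, 0.79, 0.0, 0.0]
force: [-0.4, 0.4, -3.1]
width: 0.413
grip_force: 61.0
```

Emit:
apply_moves:
  rows:
    - {"delta_rot": [0, 0, 0], "dp": [0, 0, 0.5], "fingers": -1}
    - {"delta_rot": [0, 0, 0], "dp": [0, 0, 0.8], "fingers": -1}
    - {"delta_rot": [0, 0, 0], "dp": [0, 0, 0.8], "fingers": -1}

```text
clock: 24.2
tcp_pos: [0.4874, 0.3803, 0.0374]
tcp_rot: [0.613, 0.79, 0.0, 0.0]
force: [-1.9, -2.1, 5.4]
width: 0.414
grip_force: 62.1
```

Contact with the floor. I'll open and withdraw.

Emit:
apply_moves:
  rows:
    - {"delta_rot": [0, 0, 0], "dp": [0, 0, 0], "fingers": 0.3}
    - {"delta_rot": [0, 0, 0], "dp": [0, 0, 0], "fingers": 0.5}
    - {"delta_rot": [0, 0, 0], "dp": [0, 0, 0], "fingers": 0.7}
    - {"delta_rot": [0, 0, 0], "dp": [0, 0, 0], "fingers": 0.7}
    - {"delta_rot": [0, 0, 0], "dp": [0, 0, 0], "fingers": 0.7}

```text
clock: 24.7
tcp_pos: [0.4874, 0.3804, 0.0369]
tcp_rot: [0.613, 0.79, 0.0, -0.0]
force: [0.5, 0.0, -0.5]
width: 0.85
grip_force: 0.0
```

Emit:
apply_moves:
  rows:
    - {"delta_rot": [0, 0, 0], "dp": [0, 0, -5], "fingers": 0.7}
    - {"delta_rot": [0, 0, 0], "dp": [0, 0, -20], "fingers": 0.7}
    - {"delta_rot": [0, 0, 0], "dp": [0, 0, -60], "fingers": 0.7}
    - {"delta_rot": [0, 0, 0], "dp": [0, 0, -100], "fingers": 0.7}
    - {"delta_rot": [0, 0, 0], "dp": [0, 0, -140], "fingers": 0.7}

```text
clock: 25.2
tcp_pos: [0.4873, 0.3803, 0.1797]
tcp_rot: [0.613, 0.79, 0.0, 0.0]
force: [0.7, 1.3, 0.1]
width: 0.851
grip_force: 0.0
```

Emit:
apply_moves:
  rows:
    - {"delta_rot": [0, 0, 0], "dp": [0, 0, -40], "fingers": 0.7}
    - {"delta_rot": [0, 0, 0], "dp": [0, 0, -60], "fingers": 0.7}
    - {"delta_rot": [0, 0, 0], "dp": [0, 0, -60], "fingers": 0.7}
    - {"delta_rot": [0, 0, 0], "dp": [0, 0, -60], "fingers": 0.7}

```text
clock: 25.6
tcp_pos: [0.4874, 0.3804, 0.2381]
tcp_rot: [0.613, 0.79, 0.001, 0.0]
force: [-0.7, 0.0, -0.7]
width: 0.852
grip_force: 0.0
```

```bash
python3 - <<'E'
from bench import *
from st import *
c=capture("wrist"); studs(c,.042); cv2.imwrite("pics/w8.png",c["frame"])
P=cloud(c); f=c["frame"].astype(int); dark=(f.max(2)<115)&(f[...,0]-f[...,2]>6)&(c["depth"]>0)&(P[...,2]>.008)&(P[...,2]<.02)
print("base top z",np.percentile(P[dark][:,2],[5,50,95]).round(4))
q=P[dark];A=np.c_[q[:,:2],np.ones(len(q))];print("plane",np.linalg.lstsq(A,q[:,2],rcond=None)[0].round(4))
print(sense()["force"],sense()["tcp_pos"])
E
```

```text
stud [ 92.2 129.4] [  46  155 1995] [0.3032 0.4026 0.042 ]
stud [314.9  96.8] [ 13  14 149] [0.4643 0.4688 0.042 ]
stud [391.1 390.1] [10  9 67] [0.6017 0.2284 0.042 ]
base top z [0.01   0.0142 0.016 ]
plane [-0.0064  0.0105  0.0128]
[0.72126986 0.74188397 0.16437356] [0.48704187 0.38009029 0.23705891]
```

View pics/w8.png

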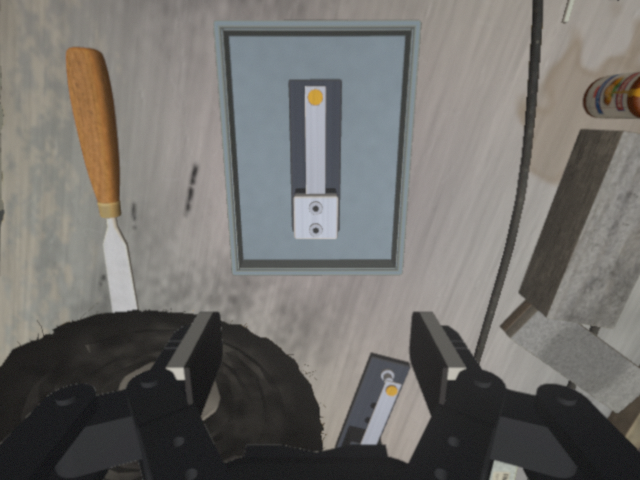

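The wrist view shows the block lying centred and flat in the tray (base 290–341 × 80–240, tray 217–420 × 22–275). Its base top is at 14 mm, as it should be, and the gripper is clear.

```bash
python3 -c "
from bench import *
print(hand_in())"
```

```text
the job is handed in; nothing more can be done
None
```

I pressed all three springs to their stops from left to right, with measured force never above 15 N. The middle one was the soft one (about 5 N just before the stop, against 10–12 N for the others), so I set its block flat in the tray and handed the job in at about 26 s; no verdict was returned.

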